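Arm the guarded lamp switch

ROBOT

A 6-joint arm with a two-finger parallel gripper is mounted at the origin on the work surface. World frame = base frame: x ahead of the robot, y to its left, z up, the work surface at z = 0. Lengths are in mm, angles in rad, forces in N, time in s.
With the tool pointing down it reaches from about 400 to 925 mm from the base axis. Payload 12.5 kg.
Tool frame: the origin (TCP) lies on the front face of the gripper's body, between the roots of the fingers; the fingertips stand 78 mm ahead of it and the grasp point (between the pads) lies 59 mm ahead of it (env.nose_length is the distance from the TCP to the fingertips, in mm); z points along the fingers, y is the line along which they close (so a half turn about z gives the same grasp; the last joint's range is limited). The gripper opens to 95 mm and grips with 3 to 60 N. Pads are 20 mm wide; open, the fingers measure 119 mm over their backs; the gripper's body (75 mm by 180 mm) begins 59 mm behind the grasp point.
Start: joints at [1.098, 0.491, 1.559, -0, 1.092, -0.106], TCP at [224.125, 583.443, 292.261] pointing down, gripper open.
Joint ranges: [-3.1, 3.1], [-0.84, 2.19], [0.05, 2.79], [-1.13, 4.28], [0.06, 2.93], [-2.69, 2.69]. Speed limits (rad/s): [2.22, 2.22, 2.79, 3.14, 3.14, 3.14].

INTERFACE

Orientations are given as [roll, pitch, yaw] about the fixed x, y, z axes, in that order (R = Rz(yaw) Ry(pitch) Rx(roll)).
In Python, from cell import env gives the robot as it stands.
- The arm moves only by the tool jog_arm, never from a script. Its argument "motion" is a list of rows, each a list of 7 numbers: the turn, a rotation vector about the tool's x, y, z in degrees, then the shift along the tool's x, y, z in mm, then the finger opening in mm, from 0 to 95.1. In form: [[wx, wy, wz, x, y, z, hand], ...]. A call has 1 to 10 rows; each row shifts and turns the commanded pose from where the row before left it, along the tool's axes as they then stand; what a row does not reach is not made up. A row lasts 1/8 s, in which the tool goes at most 62.5 mm and 10.7 degrees, less where a joint would pass 70% of its speed; a pose out of reach is approached as far as the arm can. A call is refused whole if a number of a shift passes 62.5 or a number of a turn 10.7, either way. A call with a gripper value outside its range is refused whole. The fingers move at their own pace and stop on an object; the grip force is fixed at half the most. Time passes only in rows, so rows that do not move let the fingers close. It gives the time, the measured TCP pose, the force, the opening and the grip force at its end, in the units of the state.
- env.state(): the state, without advancing time (a new reading comes with each control period).
- env.read_camera(name): name is "scene" or "top" or "wrist"; returns a dict with "color" (400x640x3 uint8, red, green, blue), "z_map" (400x640 float32, mm along the optical axis (not along the pixel's ray), 0 where there is no reading), "camera_matrix" (3x3 intrinsics, pixels), "k1" (the pictures are not rectified: a ray, as slopes to the right and down, at radius r is drawn at 1 + k1 r^2 times it, then the intrinsics apply), "world_to_cam" (4x4, takes a point from world to camera coordinates). Camera axes: x right, y up, looking along -z (the intrinsics and any distortion apply to the point x, -y, -z); pixel columns grow to the right and rows downward; lengths in mm; the calibration is good to about 2 mm. A picture is of the moment at which its call begins.
- env.job_done(): hands the job in; it is judged then, once.
Trained networks look in the newest picture that a camera, given by its name, has taken for a name from the list of things; names that differ only in an ending like _2 or _b are one class to them, and where a whole thing is asked for, a point or a joint stands for the part that bears it (a point fixed in the world has none). Each returns a list of dicts, best first, with "score" (0 to 1); they miss things now and then, are a little off and sometimes report something else, mostly with a low value. They report only what shows in the picture. A call takes as long as a camera call. They do not tell look-alikes from the thing itself.
- env.recognise(camera, thing): "location" ([column, row] in pixels, amid what is visible of it).
The state is a dict: "t": time; "joints": joint angles; "qvel": joint speeds; "tau": joint torques, N m; "eef_pos": TCP position; "tcp_rot": TCP orientation; "ft_force": force on the tool from outside, world axes, zero at the start; "moment": the same for the moment, N m; "opening": opening from 0.0 (shut) to 1.0 (fully open); "grip_force": force on a finger pad.
Only numpy, scipy, OpenCV 4.12 (cv2) and the standard library are available. Lean on these libraries where they do the work, as an engineer would, in place of code of your own. Each camera call takes 0.05 s, during which the arm holds its last target. There are 200 camera calls.

TASK

Switch on the disinfection lamp at the switch station whose white guard is a square-cornered box with a thumb lip: lift that guard until it springs fully open, throw the toggle beneath it over to the side next to the guard's hinge, then close the guard fully over it. Leave the other station, with the rounded barrel-shaped guard, shut and as it is, and do not shift or topple the things standing around.

Things in the scene. Friction and masses are not known exactly. Their poses are not given: they have to be found in the camera images.
- station: the station to operate: fixed grey base 138 (x) x 90 (y) x 45 mm high, a steel toggle in the middle of its top (pivot at x 0, z 47 mm) under a white box-shaped guard. Origin: centre of the underside, z up; +x points from the guard's lip towards its hinge, away from the robot at yaw 0; y is parallel to the hinge. The 40 mm behind the base (+x) are clear.
- guard (a joint): angle of the box-shaped guard about the station's +y, rad: 0 shut, 1.65 fully open, upright: its flat top then faces away at station x about +110 mm, its lip end is 140 to 170 mm above the bench. Snap point at about 0.95: let go below, it springs shut; above, it springs open. It stays at either stop. About 1 N at the lip end moves it.
- guard_grip (a point): point midway between the guard's flat side walls (48 mm across outside), 80 mm from the hinge towards the lip and 35 mm above the hinge line when shut; moves with the guard. Here a gripper from above can take the guard across its side walls, and the guard can turn between the pads as it opens.
- guard_hinge (a point): middle of the box-shaped guard's hinge line: station x +55, z 50 mm. Shut, the guard spans station x -45 to +55, y -24 to +24, z 50 to 105 mm: flat top, front wall and two flat side walls 4 mm thick, no back wall; a thumb lip 32 mm wide, 4 mm thick, reaches to x -60 at z 101 to 105 mm.
- toggle (a joint): angle of the toggle under the box-shaped guard, rad: 0 off (leaning 0.4 rad from vertical towards the station's -x, the lip side), 0.8 on (leaning 0.4 rad towards +x, the hinge). It has a snap point at 0.4 and springs to whichever side it is past; about 2 N at the tip throws it.
- toggle_tip (a point): centre of the ball (13 mm diameter) at the tip of that toggle's 8 mm steel stem, 38 mm from its pivot; about 82 mm above the bench
- other_station: the station to leave alone: the same base and toggle, but its white guard has a rounded barrel-shaped top and no lip; origin and axes as for the first. The two stations stand one to the left and one to the right, either way round.
- other_guard (a joint): hinge angle of the barrel-shaped guard, rad: 0 shut; same springs
- other_toggle (a joint): angle of the toggle under the barrel-shaped guard, rad: 0 off; to stay off
- tube_rack: bystander: white rack 110 x 48 mm of small capped blood tubes, 74 mm tall, loose, between the stations; origin at the centre of its underside
- jar: bystander: capped jar 56 mm in diameter, 65 mm tall, loose, origin at the centre of its underside
- tape_roll: bystander: roll of paper tape 80 mm in diameter, 20 mm tall, lying flat, loose, origin at the centre of its underside
- spray_bottle: bystander: bottle 68 mm in diameter, 170 mm tall, loose, origin at the centre of its underside
- glove_box: bystander: cardboard box 120 x 220 x 75 mm, loose, origin at the centre of its underside
- steel_tray: bystander: open steel tray 160 x 110 x 25 mm, loose, origin at the centre of its underside
- slide_case: bystander: flat black case 80 x 35 x 20 mm, loose, origin at the centre of its underside
There are look-alikes about, which are no part of the job. Leave any blue look-alike of the station alone.

How it is judged (in metres and radians):
On the way, in this order (a step that is already met when the one before it is completed fails the run):
1. the box-shaped guard stands fully open while the toggle is still off (value of joint guard above 1.5 rad and value of joint toggle below 0.2 rad), for 0.2 s.
2. the toggle is thrown on under the open guard (value of joint toggle above 0.65 rad and value of joint guard above 1.2 rad), for 0.2 s.
At the end, for the whole second after the job is handed in: The box-shaped guard is shut (within 0.06 rad) over its toggle, which is on (above 0.65 rad); the barrel-shaped guard is shut (within 0.06 rad) and its toggle off (below 0.2 rad) (value of joint each of guard, other_guard below 0.06 rad and value of joint toggle above 0.65 rad and value of joint other_toggle below 0.2 rad); the robot touches nothing.
It fails at once if the barrel-shaped guard is lifted (more than 0.2 rad) or its toggle thrown (value of joint other_guard above 0.2 rad or value of joint other_toggle above 0.4 rad).
It fails at once if a bystander is shifted by more than 20 mm or tipped by more than 0.35 rad (distance of any of tube_rack, jar, tape_roll, spray_bottle, glove_box, steel_tray, slide_case from where it was at the start of the episode above 0.02 m or angle between any of tube_rack, jar, tape_roll, spray_bottle, glove_box, steel_tray, slide_case's own z axis and vertical above 0.35 rad).
It also fails if it takes over 58 s, if anything falls off the work surface, if the arm or the gripper's body presses on something with over 40 N, if the wrist force passes 120 N, or if a joint passes its speed limit or range.

## Working session

There is one attempt and no reset: what is moved stays moved. The work goes in short steps, Python scripts to look and compute and a tool call to move; the robot and the scene stay as the last step left them, time stands still between calls to the robot, and variables do not carry over. Pictures are saved under pics/ and viewed, at most 10 in all, crops included, and the job is handed in when it is done.

Besides the shell and the picture viewer there is one more tool, called after "Call:" in YAML: its name, and indented under it one key for each argument. jog_arm: Moves the arm, as the interface text tells. Its arguments: {"type":"object","properties":{"motion":{"type":"array"}},"required":["motion"]}

```bash
mkdir -p pics && ls && cat > h.py <<'E'
import numpy as np, cv2
from cell import env
def shot(cam,fn=None,crop=None,scale=1):
    d=env.read_camera(cam)
    if fn:
        im=d["color"][:,:,::-1]
        if crop: c0,r0,c1,r1=crop; im=im[r0:r1,c0:c1]
        if scale!=1: im=cv2.resize(im,None,fx=scale,fy=scale)
        cv2.imwrite("pics/"+fn,im)
    return d
def cloud(d):
    """world xyz for each pixel"""
    K=d["camera_matrix"]; h,w=d["z_map"].shape
    u,v=np.meshgrid(np.arange(w),np.arange(h))
    p=np.stack([u,v],-1).reshape(-1,1,2).astype(np.float64)
    n=cv2.undistortPoints(p,K,np.array([d["k1"],0,0,0,0.])).reshape(h,w,2)
    z=d["z_map"].astype(float)
    c=np.stack([n[...,0]*z,-n[...,1]*z,-z,np.ones_like(z)],-1)
    W=c@np.linalg.inv(d["world_to_cam"]).T
    W=W[...,:3]; W[z==0]=np.nan
    return W
E
python3 - <<'E'
from h import *
d=shot("top","top1.png"); W=cloud(d); np.save("top1.npy",W)
d2=shot("scene","scene1.png"); np.save("sc1.npy",cloud(d2))
for c,P in(("top",W),("scene",cloud(d2))):
  for n in("station","guard","other_guard","guard_grip","guard_hinge","tube_rack","spray_bottle","glove_box"):
    for x in env.recognise(c,n)[:3]:
        u,v=map(int,np.round(x["location"])); print(c,n,round(x["score"],2),(u,v),np.round(P[v,u]))
print(env.state())
E
```

```text
pics
top station 0.85 (420, 293) [ 212. -344.   99.]
top station 0.65 (381, 187) [ 542. -217.  101.]
top guard 0.95 (385, 188) [ 538. -229.  106.]
top other_guard 0.74 (249, 192) [516. 199. 105.]
top guard_grip 0.91 (385, 188) [ 538. -229.  106.]
top guard_grip 0.78 (424, 297) [ 201. -354.  107.]
top guard_hinge 0.85 (423, 295) [ 207. -352.  102.]
top guard_hinge 0.71 (386, 188) [ 539. -233.  102.]
top tube_rack 0.73 (315, 183) [556.  -8.  59.]
top spray_bottle 0.87 (188, 208) [459. 387. 122.]
top spray_bottle 0.7 (457, 229) [ 415. -467.   75.]
top glove_box 0.8 (456, 230) [ 412. -464.   75.]
scene station 0.81 (311, 253) [ 564. -248.   70.]
scene station 0.72 (193, 241) [ 235. -378.   59.]
scene station 0.52 (305, 242) [ 549. -252.  110.]
scene guard 0.94 (187, 228) [ 222. -377.  105.]
scene guard 0.59 (306, 246) [ 550. -249.   92.]
scene guard 0.53 (351, 210) [567. -18.  59.]
scene other_guard 0.61 (370, 166) [533. 181.  94.]
scene guard_grip 0.98 (189, 227) [ 225. -372.  106.]
scene guard_grip 0.72 (306, 244) [ 553. -254.  106.]
scene guard_hinge 0.87 (308, 243) [ 556. -248.  106.
[... 248 characters left out ...]
0.   74.]
{'t': 0.9, 'joints': array([ 1.09840386e+00,  4.90884660e-01,  1.55890090e+00,  1.06663879e-05,
        1.09173270e+00, -1.05623166e-01]), 'qvel': array([ 1.07733314e-04, -1.43599627e-05,  3.10689139e-03, -7.88467318e-04,
       -3.92873584e-04,  9.85074153e-05]), 'tau': array([ 7.57934004e-05, -6.12474918e+01, -2.58435595e+01,  6.93337061e-02,
        4.44644596e-02,  1.92628028e-05]), 'eef_pos': array([224.11756744, 583.43741409, 292.27016473]), 'tcp_rot': array([ 3.14151768e+00, -1.57022685e-06,  2.77481843e+00]), 'ft_force': array([ 0.55829058, -0.61991383,  0.38667891]), 'moment': array([-0.00879943,  0.03690141, -0.01161461]), 'grip_force': 0.0, 'opening': 0.9999035563831976}
```

View pics/top1.png

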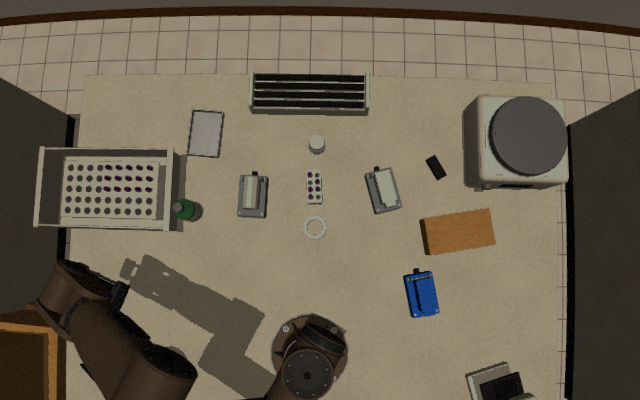

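View pics/scene1.png

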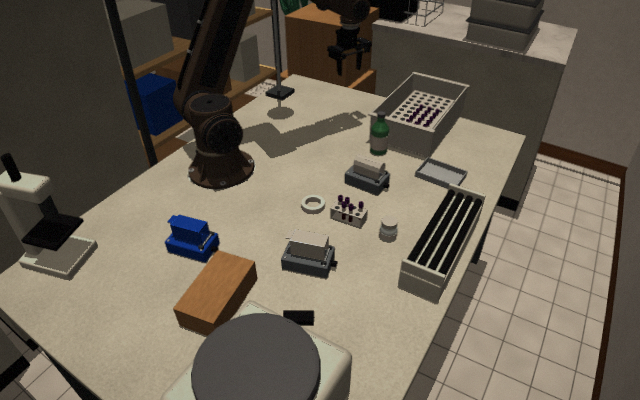

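The top view shows the right station at (383,190) with a flat white guard. The left one at (252,194) has a rounded guard, and the blue look-alike is at (422,293). Next I fit the right station's pose from depth.

```bash
python3 - <<'E'
from h import *
for f in("top1.npy","sc1.npy"):
    W=np.load(f).reshape(-1,3)
    m=(abs(W[:,0]-540)<130)&(abs(W[:,1]+235)<110)
    P=W[m]
    for lo,hi in((98,115),(38,52),(38,200)):
        q=P[(P[:,2]>lo)&(P[:,2]<hi)]
        print(f,lo,len(q),np.round(np.median(q,0)),cv2.minAreaRect(q[:,:2].astype(np.float32)))
E
python3 - <<'E'
import cv2
a=cv2.imread("pics/top1.png")[155:225,350:420]
b=cv2.imread("pics/scene1.png")[220:290,270:350]
c=cv2.imread("pics/scene1.png")[145:205,335:400]
cv2.imwrite("pics/c1.png",cv2.hconcat([cv2.resize(x,(260,260),interpolation=2) for x in(a,b,c)]))
E
```

```text
top1.npy 98 525 [ 540. -233.  105.] ((536.7616577148438, -234.13812255859375), (114.76251220703125, 49.69217300415039), 16.106107711791992)
top1.npy 38 479 [ 519. -215.   45.] ((538.5292358398438, -231.87454223632812), (138.4281005859375, 88.76403045654297), 15.569070816040039)
top1.npy 38 1099 [ 533. -226.   86.] ((538.5292358398438, -231.87454223632812), (138.4281005859375, 88.76403045654297), 15.569070816040039)
sc1.npy 98 548 [ 545. -234.  106.] ((540.856201171875, -232.1504364013672), (115.08892059326172, 54.75172805786133), 14.9786958694458)
sc1.npy 38 558 [ 559. -258.   46.] ((543.0573120117188, -232.6610107421875), (138.8712158203125, 91.58377075195312), 16.1441707611084)
sc1.npy 38 1564 [ 554. -247.   73.] ((543.0573120117188, -232.6610107421875), (138.8712158203125, 91.58377075195312), 16.1441707611084)
```

View pics/c1.png

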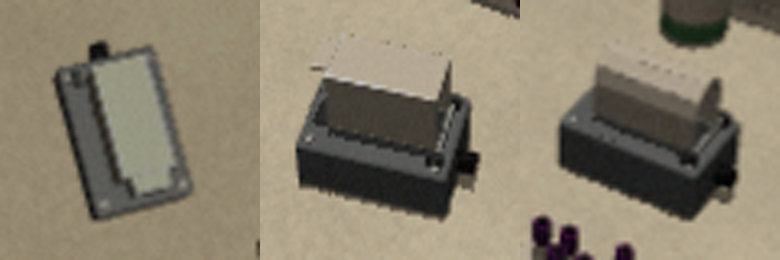

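The crop shows the box guard with its thumb lip on the right station, and the barrel guard on the left one. The station origin is about (540.5, -232) with yaw +0.276, so the grip point is near (516, -239, 85). I'll move above it.

Call:
jog_arm:
  motion:
    - [0,0,0,-41.3,-39.2,0,95]
    - [0,0,0,-41.3,-39.2,0,95]
    - [0,0,0,-41.3,-39.2,0,95]
    - [0,0,0,-41.3,-39.2,0,95]
    - [0,0,0,-41.3,-39.2,0,95]
    - [0,0,0,-41.3,-39.2,0,95]
    - [0,0,0,-41.3,-39.2,0,95]
    - [0,0,0,-41.3,-39.2,0,95]

```text
t: 1.9
eef_pos: [420.7, 170.5, 292.5]
tcp_rot: [3.141, 0.001, 2.775]
ft_force: [0.7, 1.1, -0.2]
opening: 0.999
grip_force: 0.0
```

Call:
jog_arm:
  motion:
    - [0,0,0,-34,-50,0,95]
    - [0,0,0,-34,-50,0,95]
    - [0,0,0,-34,-50,0,95]
    - [0,0,0,-34,-50,0,95]
    - [0,0,0,-34,-50,0,95]
    - [0,0,0,-34,-50,0,95]
    - [0,0,0,-34,-50,0,95]

```text
t: 2.78
eef_pos: [516.9, -242.0, 292.4]
tcp_rot: [3.141, 0.0, 2.775]
ft_force: [1.6, 0.3, -0.1]
opening: 0.996
grip_force: 0.0
```

Call:
jog_arm:
  motion:
    - [0,0,10.2,0,0,0,95]
    - [0,0,10.2,0,0,0,95]
    - [0,0,10.2,0,0,0,95]
    - [0,0,10.2,0,0,0,95]
    - [0,0,10.2,0,0,0,95]
    - [0,0,10.2,0,0,0,95]
    - [0,0,10.2,0,0,0,95]

```text
t: 3.65
eef_pos: [516.7, -239.9, 292.3]
tcp_rot: [3.141, -0.0, 1.523]
ft_force: [0.3, -0.1, 0.0]
opening: 1.0
grip_force: 0.0
```

Call:
jog_arm:
  motion:
    - [0,0,10.2,0,0,0,95]
    - [0,0,10.2,0,0,0,95]
    - [0,0,10.2,0,0,0,95]
    - [0,0,10.2,0,0,0,95]
    - [0,0,10.2,0,0,0,95]
    - [0,0,10.2,0,0,0,95]
    - [0,0,10.2,0,0,0,95]
    - [0,0,0,0,0,0,95]

```text
t: 4.65
eef_pos: [516.7, -239.9, 292.3]
tcp_rot: [3.142, -0.0, 0.284]
ft_force: [-0.0, -0.4, 0.3]
opening: 0.998
grip_force: 0.0
```

```bash
python3 - <<'E'
from h import *
d=shot("wrist","w1.png"); W=cloud(d).reshape(-1,3)
s=env.state(); print(s["t"],s["eef_pos"],s["tcp_rot"],s["joints"])
m=(abs(W[:,0]-540)<130)&(abs(W[:,1]+235)<110); P=W[m]
for lo,hi in((98,115),(38,52)):
    q=P[(P[:,2]>lo)&(P[:,2]<hi)]
    print(lo,len(q),np.round(np.median(q,0)),cv2.minAreaRect(q[:,:2].astype(np.float32)))
d2=shot("top"); W=cloud(d2).reshape(-1,3)
E
```

```text
4.7 [ 516.73242028 -239.8551466   292.23177517] [-3.14156614e+00 -8.79259469e-05  2.86464055e-01] [-5.50546215e-01  4.12323183e-01  1.69710181e+00  9.67525779e-05
  1.03212847e+00  7.33736423e-01]
98 6734 [ 543. -232.  105.] ((536.7786254882812, -233.30096435546875), (114.75544738769531, 48.104339599609375), 15.794549942016602)
38 4187 [ 550. -221.   45.] ((539.5452880859375, -232.67831420898438), (137.2377166748047, 90.41642761230469), 15.863258361816406)
```

View pics/w1.png

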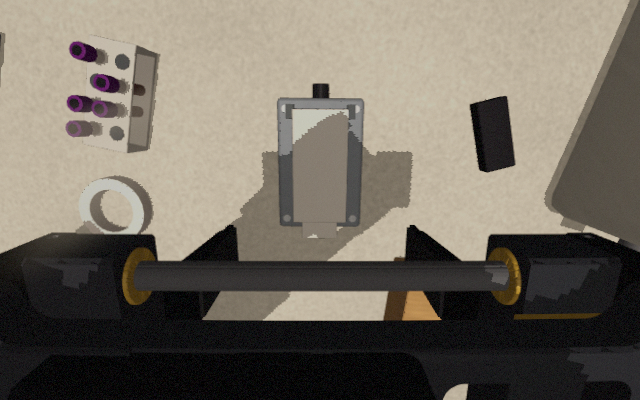

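The wrist view shows the guard centred between the fingers. The refined origin is (539.3, -232.6), yaw 0.276. Next is to descend and grip.

Call:
jog_arm:
  motion:
    - [0,0,0.5,-1.3,-0.9,40,95]
    - [0,0,0,0,0,40,95]
    - [0,0,0,0,0,40,95]
    - [0,0,0,0,0,28,95]
    - [0,0,0,0,0,0,60]
    - [0,0,0,0,0,0,40]
    - [0,0,0,0,0,0,40]
    - [0,0,0,0,0,0,40]
    - [0,0,0,0,0,0,40]

```text
t: 5.88
eef_pos: [515.3, -239.4, 144.7]
tcp_rot: [3.141, -0.001, 0.274]
ft_force: [0.5, 0.4, 0.3]
opening: 0.528
grip_force: 0.0
```

Call:
jog_arm:
  motion:
    - [0,0,0,0,0,0,40]
    - [0,0,0,0,0,0,40]
    - [0,0,0,0,0,0,40]

```text
t: 6.25
eef_pos: [515.1, -238.7, 144.6]
tcp_rot: [-3.141, 0.0, 0.273]
ft_force: [-0.6, 5.7, 5.4]
opening: 0.508
grip_force: 30.0
```

Gripped with 30 N at about 48 mm. Next I follow the arc up, in half steps.

Call:
jog_arm:
  motion:
    - [0,0,0,4,0,-7.8,40]
    - [0,0,0,4.5,0,-7.4,40]
    - [0,0,0,5.4,0,-6.9,40]
    - [0,0,0,6,0,-6.3,40]
    - [0,0,0,0,0,0,40]

```text
t: 6.88
eef_pos: [534.8, -233.2, 173.1]
tcp_rot: [-3.141, -0.0, 0.274]
ft_force: [-0.3, 7.1, -2.0]
opening: 0.503
grip_force: 30.0
```

Call:
jog_arm:
  motion:
    - [0,0,0,6.7,0,-5.6,40]
    - [0,0,0,7.1,0,-5.1,40]
    - [0,0,0,7.7,0,-4.2,40]
    - [0,0,0,8,0,-3.5,40]
    - [0,0,0,8.3,0,-2.6,40]
    - [0,0,0,8.5,0,-1.8,40]
    - [0,0,0,8.7,0,-0.9,40]
    - [0,0,0,8.7,0,-0.1,40]
    - [0,0,0,0,0,0,40]

```text
t: 8.0
eef_pos: [595.9, -216.0, 196.9]
tcp_rot: [-3.14, 0.001, 0.274]
ft_force: [-2.8, 5.9, -2.2]
opening: 0.505
grip_force: 30.0
```

```bash
python3 - <<'E'
from h import *
d=shot("scene","s2.png",(220,140,420,300),3); W=cloud(d)
s=env.state(); print(s["t"],s["eef_pos"],s["opening"],s["ft_force"])
E
```

```text
8.05 [ 595.79784206 -215.9506043   196.90925878] 0.5039709647816637 [-3.351309    6.62665994 -1.5473307 ]
```

View pics/s2.png

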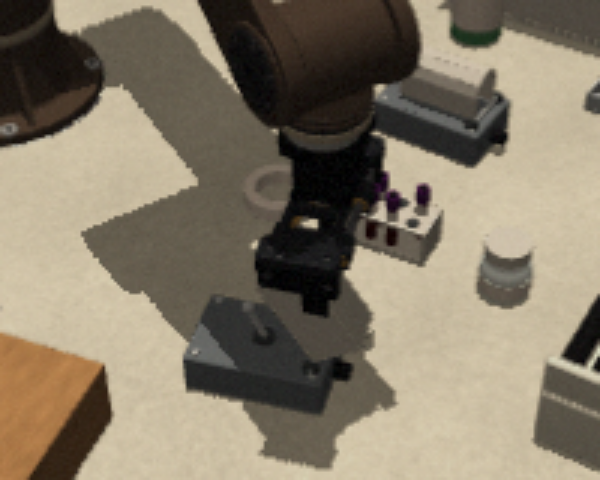

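The guard is up in the gripper at about 1.2 rad and the toggle is off. I release so it springs open, then rise.

Call:
jog_arm:
  motion:
    - [0,0,0,0,0,0,90]
    - [0,0,0,0,0,0,90]
    - [0,0,0,0,0,0,90]
    - [0,0,0,0,0,0,90]
    - [0,0,0,0,0,0,90]
    - [0,0,0,0,0,0,90]
    - [0,0,0,0,0,-40,90]
    - [0,0,0,0,0,-40,90]
    - [0,0,0,0,0,0,90]

```text
t: 9.18
eef_pos: [596.4, -217.1, 279.5]
tcp_rot: [3.138, -0.004, 0.274]
ft_force: [-0.3, -0.4, -0.5]
opening: 0.948
grip_force: 0.0
```

```bash
python3 - <<'E'
from h import *
d=shot("scene","s3.png",(220,140,420,300),3); W=cloud(d).reshape(-1,3)
s=env.state(); print(s["t"],s["eef_pos"],s["opening"],s["ft_force"])
Y=.2763; o=np.array([539.3,-232.6])
p=W[:,:2]-o; S=np.c_[p[:,0]*np.cos(Y)+p[:,1]*np.sin(Y),-p[:,0]*np.sin(Y)+p[:,1]*np.cos(Y),W[:,2]]
g=S[(abs(S[:,1])<35)&(S[:,0]>-70)&(S[:,0]<140)&(S[:,2]>60)&(S[:,2]<185)]
for z in range(60,185,15):
    q=g[(g[:,2]>=z)&(g[:,2]<z+15)]
    if len(q): print(z,len(q),np.round(np.percentile(q[:,0],[1,50,99])),np.round(np.percentile(q[:,1],[1,50,99])))
E
```

```text
9.225 [ 595.85507487 -216.79723094  277.51876973] 0.9435524763944864 [ 0.09879521 -0.08494501  0.27270607]
60 87 [ -6.  87. 115.] [-26. -22.  13.]
75 99 [-15.  83. 117.] [-26. -22.  17.]
90 83 [-12.  95. 118.] [-27. -22.  17.]
105 88 [ 64.  92. 119.] [-27. -23.  15.]
120 85 [ 67.  97. 120.] [-26. -22.  14.]
135 247 [ 67.  96. 121.] [-25. -10.  25.]
150 92 [ 67.  85. 122.] [-24.  -0.  23.]
```

View pics/s3.png

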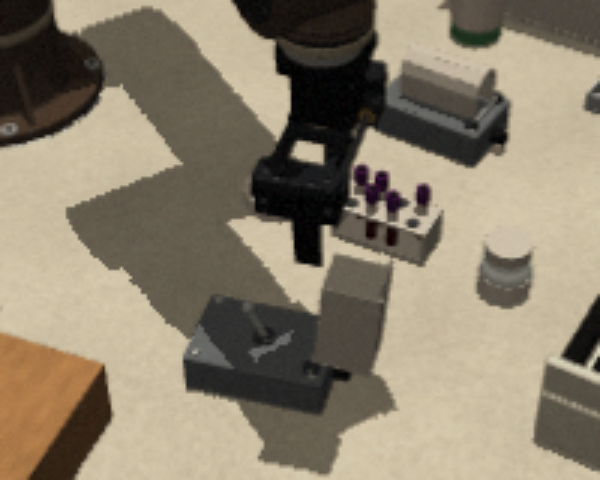

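The guard stands fully open (walls span z to about 165 mm, flat top at x ≈ +118 mm) and the toggle still leans to the lip side. I close the fingers, go to station x = -50 and descend in front of the toggle.

Call:
jog_arm:
  motion:
    - [0,0,0,-50,0,0,0]
    - [0,0,0,-59,0,0,0]
    - [0,0,0,0,0,0,0]
    - [0,0,0,0,0,0,0]
    - [0,0,0,0,0,45,0]
    - [0,0,0,0,0,45,0]
    - [0,0,0,0,0,39,0]
    - [0,0,0,0,0,0,0]

```text
t: 10.22
eef_pos: [490.8, -245.3, 144.7]
tcp_rot: [-3.137, 0.003, 0.275]
ft_force: [0.8, 0.0, 0.8]
opening: 0.164
grip_force: 0.0
```

Call:
jog_arm:
  motion:
    - [0,0,0,6,0,0,0]
    - [0,0,0,6,0,0,0]
    - [0,0,0,6,0,0,0]
    - [0,0,0,6,0,0,0]
    - [0,0,0,6,0,0,0]
    - [0,0,0,6,0,0,0]
    - [0,0,0,6,0,0,0]
    - [0,0,0,6,0,0,0]
    - [0,0,0,0,0,0,0]

```text
t: 11.35
eef_pos: [536.1, -233.1, 147.0]
tcp_rot: [-3.14, 0.003, 0.274]
ft_force: [-8.1, -2.0, 2.6]
opening: 0.005
grip_force: 5.2
```

Call:
jog_arm:
  motion:
    - [0,0,0,-15,0,0,0]
    - [0,0,0,-15,0,0,0]
    - [0,0,0,-15,0,0,0]
    - [0,0,0,0,0,-45,0]
    - [0,0,0,0,0,-45,0]
    - [0,0,0,-25,0,0,0]
    - [0,0,0,0,0,0,0]

```text
t: 12.22
eef_pos: [468.2, -252.5, 237.9]
tcp_rot: [3.141, -0.0, 0.272]
ft_force: [-0.2, 0.7, -0.1]
opening: 0.003
grip_force: 0.0
```

```bash
python3 - <<'E'
from h import *
d=shot("scene","s4.png",(260,190,360,270),6); W=cloud(d).reshape(-1,3)
s=env.state(); print(s["t"],s["eef_pos"],s["opening"],s["ft_force"])
E
```

```text
12.275 [ 468.97210732 -252.46736089  237.62665087] 0.004544814638737089 [ 0.6006257  -0.13837745  0.00955242]
```

View pics/s4.png

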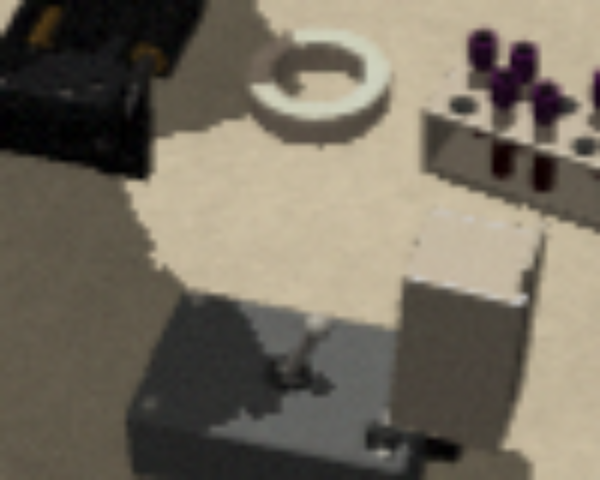

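The toggle now leans to the hinge side, so it is on. I go up and over the guard to station x +155, then down behind it.

Call:
jog_arm:
  motion:
    - [0,0,0,0,0,-55,0]
    - [0,0,0,57,0,0,0]
    - [0,0,0,57,0,0,0]
    - [0,0,0,57,0,0,0]
    - [0,0,0,57,0,0,0]
    - [0,0,0,0,0,0,0]
    - [0,0,0,0,0,38,0]
    - [0,0,0,0,0,37,0]
    - [0,0,0,0,0,0,0]

```text
t: 13.4
eef_pos: [687.9, -190.4, 214.4]
tcp_rot: [-3.138, 0.005, 0.273]
ft_force: [-0.1, 0.1, -0.1]
opening: 0.0
grip_force: 0.0
```

Call:
jog_arm:
  motion:
    - [0,0,0,-12,0,0,0]
    - [0,0,0,-12,0,0,0]
    - [0,0,0,-11,0,0,0]
    - [0,0,0,-11,0,0,0]
    - [0,0,0,-11,0,0,0]
    - [0,0,0,-11,0,0,0]
    - [0,0,0,-11,0,0,0]
    - [0,0,0,-11,0,0,0]
    - [0,0,0,-11,0,0,0]
    - [0,0,0,-9,0,0,0]

```text
t: 14.65
eef_pos: [582.4, -220.4, 217.3]
tcp_rot: [-3.141, 0.0, 0.274]
ft_force: [-0.7, 0.9, -1.2]
opening: 0.004
grip_force: 0.0
```

Call:
jog_arm:
  motion:
    - [0,0,0,0,0,0,0]
    - [0,0,0,0,0,0,0]
    - [0,0,0,0,0,0,0]
    - [0,0,0,0,0,-40,0]
    - [0,0,0,0,0,-40,0]
    - [0,0,0,-60,0,0,0]
    - [0,0,0,-60,0,0,0]
    - [0,0,0,-40,0,0,0]
    - [0,0,0,0,0,0,0]

```text
t: 15.78
eef_pos: [427.6, -264.0, 297.8]
tcp_rot: [3.141, -0.0, 0.272]
ft_force: [1.1, -0.4, -0.2]
opening: 0.004
grip_force: 0.0
```

```bash
python3 - <<'E'
from h import *
s=env.state(); print(s["t"],s["eef_pos"],s["ft_force"])
Y=.2763; o=np.array([539.3,-232.6])
for c in("top","scene"):
    d=shot(c,"s5.png" if c=="scene" else None,(260,180,420,300),4); W=cloud(d).reshape(-1,3)
    p=W[:,:2]-o; S=np.c_[p[:,0]*np.cos(Y)+p[:,1]*np.sin(Y),-p[:,0]*np.sin(Y)+p[:,1]*np.cos(Y),W[:,2]]
    g=S[(abs(S[:,1])<20)&(S[:,0]>-58)&(S[:,0]<60)&(S[:,2]>95)&(S[:,2]<150)]
    if len(g)>9: print(c,len(g),np.polyfit(g[:,0],g[:,2],1),g[:,0].min(),g[:,0].max(),g[:,2].max())
E
```

```text
15.775 [ 427.56259839 -263.98638877  297.83745884] [ 1.09010771 -0.42537668 -0.24929771]
top 442 [2.58721336e-03 1.04763009e+02] -57.63674513253004 54.49289630717994 113.68674699680241
scene 416 [-4.31204155e-03  1.06142218e+02] -56.22489665065069 58.43327382042291 111.36723314618825
```

View pics/s5.png

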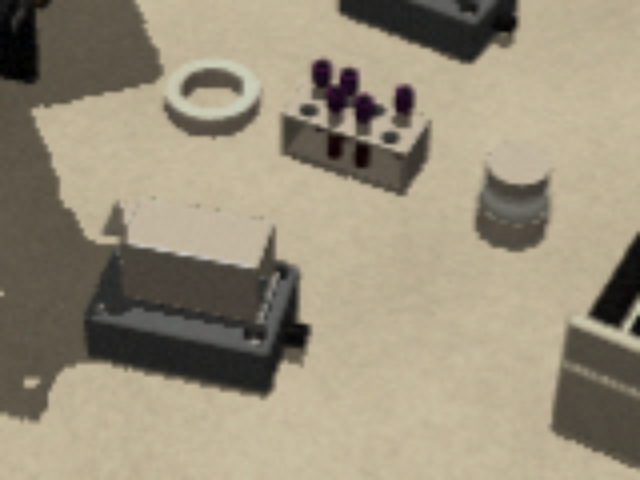

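The guard is shut, with its top level at z = 105 mm (slope under 0.005), and the rack, jar and tape roll look untouched. The arm is clear, so I hand in.

```bash
python3 -c "
from cell import env
print(env.job_done())"
```

```text
the job is handed in; nothing more can be done
None
```

The lamp at the box-guard station is switched on and its guard is shut again. The barrel-guard station and the things standing around were never touched. The job is handed in, but no verdict came back.

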